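# Clamp three cast tiles on the vacuum plate

## Robot

A 6-joint arm with a two-finger parallel gripper is mounted at the origin on the work surface. World frame = base frame: x ahead of the robot, y to its left, z up, the work surface at z = 0. Lengths are in m, angles in degrees, forces in N, time in s.
With the tool pointing down it reaches from about 0.4 to 0.825 m from the base axis. Payload 7 kg.
Tool frame: the origin (TCP) lies on the centre line of the jaws, within the pads' length; the fingertips stand 19 mm ahead of it and the grasp point (between the pads) is the TCP; z points along the fingers, y is the line along which they close (so a half turn about z gives the same grasp; the last joint's range is limited). The gripper opens to 88 mm and grips with 3 to 60 N. Pads are 19 mm wide; open, the fingers measure 130 mm over their backs; the gripper's body (78 mm by 193 mm) begins 47 mm behind the grasp point.
Start: joints at [86.637, 20.546, 0.682, 0, -70.136, -16.507], TCP at [0.229, 0.635, 0.246] pointing down, gripper open.
Joint ranges: [-176.03, 176.03], [-82.01, 121.73], [-58.28, 71.71], [-173.87, 95.51], [-174.79, -0.11], [-173.66, 173.66]. Speed limits (degrees/s): [136.94, 136.94, 172.46, 180, 180, 180].

## Interface

Orientations are given as [roll, pitch, yaw] about the fixed x, y, z axes, in that order (R = Rz(yaw) Ry(pitch) Rx(roll)).
In Python, from plant import ctrl gives the robot as it stands.
- The arm moves only by the tool move_arm, never from a script. Its argument "motion" is a list of rows, each a list of 3 entries, a list of its own where there are three numbers: the shift along the tool's x, y, z in mm, then the turn, a rotation vector about the tool's x, y, z in degrees, then the closure, from 0 (fully open) to 1 (shut). A call has 1 to 10 rows; each row is the pose to reach, as a shift and turn from the pose commanded when the call began, along the tool's axes at that moment; what a row does not reach only later rows make up. A row lasts 1/12 s, in which the tool goes at most 41.7 mm and 7.16 degrees, less where a joint would pass 70% of its speed; a pose out of reach is approached as far as the arm can. A call with a gripper value outside its range is refused whole. The fingers move at their own pace and stop on an object; the grip force is fixed at half the most. Time passes only in rows, so rows that repeat a pose let the fingers close. It gives the time, the measured TCP pose, the force, the opening and the grip force at its end, in the units of the state.
- ctrl.get_obs(): the state, without advancing time (a new reading comes with each control period).
- ctrl.snapshot(name): name is "side" or "top"; returns a dict with "color" (480x640x3 uint8, blue, green, red), "camera_matrix" (3x3 intrinsics, pixels), "cam_to_world" (4x4, takes a point from camera to world coordinates). Camera axes: x right, y up, looking along -z (the intrinsics and any distortion apply to the point x, -y, -z); pixel columns grow to the right and rows downward; lengths in m; the calibration is good to about 2 mm. A picture is of the moment at which its call begins. There is no depth.
- ctrl.close_job(): hands the job in; it is judged then, once.
The state is a dict: "clock": time; "joint_pos": joint angles; "qvel": joint speeds; "tau": joint torques, N m; "tool_pos": TCP position; "orientation": TCP orientation; "force": force on the tool from outside, world axes, zero at the start; "moment": the same for the moment, N m; "opening": finger opening in m; "gripper_force": force on a finger pad.
Only numpy, scipy, OpenCV 4.12 (cv2) and the standard library are available. Lean on these libraries where they do the work, as an engineer would, in place of code of your own. Each camera call takes 0.05 s, during which the arm holds its last target. There are 200 camera calls.

## Task

Slide the three resin tiles, without lifting them off the plate, into an even row: each flat against the blue fence and centred on a black suction pad, one tile per pad, in any order. Only then turn the red vent handle fully to its closed stop (square to the pipe), and after that turn the yellow vacuum handle fully to its open stop (along the pipe). Leave the tiles in their row and do not shift or knock over anything else on the bench.

Things in the scene. Friction and masses are not known exactly. Their poses are not given: they have to be found in the camera images.
- plate: aluminium vacuum hold-down plate fixed to the bench, 240 (x) x 400 (y) x 15 mm; origin at the centre of its underside on the table. Along its far (+x) edge runs a blue fence, its face 105 mm from the origin, 20 mm higher than the plate. Three black suction pads lie in a row before the fence, 132 mm apart, centres 63 mm from the origin in x.
- pad0 (a point): centre of the right-hand (-y) pad at the plate's top surface: where the middle of a tile's underside lies when it is home (touching the fence, centred on the pad). Axes as the plate's. The black pad is 60 x 60 mm.
- pad1 (a point): centre of the middle pad at the plate's top surface: where the middle of a tile's underside lies when it is home (touching the fence, centred on the pad). Axes as the plate's. The black pad is 60 x 60 mm.
- pad2 (a point): centre of the left-hand (+y) pad at the plate's top surface: where the middle of a tile's underside lies when it is home (touching the fence, centred on the pad). Axes as the plate's. The black pad is 60 x 60 mm.
- tile_a: purple cast resin tile, a square slab 84 x 84 x 25 mm, about 0.2 kg, too wide for the gripper; origin at the centre of its underside, x and y along its edges, z up. It starts lying on the plate, a little askew, nearer the robot than the pad it belongs to.
- tile_b: blue cast resin tile, a square slab 84 x 84 x 25 mm, about 0.2 kg, too wide for the gripper; origin at the centre of its underside, x and y along its edges, z up. It starts lying on the plate, a little askew, nearer the robot than the pad it belongs to.
- tile_c: orange cast resin tile, a square slab 84 x 84 x 25 mm, about 0.2 kg, too wide for the gripper; origin at the centre of its underside, x and y along its edges, z up. It starts lying on the plate, a little askew, nearer the robot than the pad it belongs to.
- manifold: valve manifold fixed to the bench: grey base 120 (x) x 360 (y) x 12 mm with a copper pipe 22 mm thick along y at 55 mm height, carrying two ball valves 150 mm apart; origin under its centre at table height. Which valve sits where varies.
- vent_handle (a joint): the red handle (vent valve), angle in rad: 0 = closed stop, handle square to the pipe, pointing towards the robot side (manifold -x); 1.571 = open stop, handle along the pipe, pointing to the manifold's -y. Grows anticlockwise seen from above. It stays where it is left; about 2 N at the grip turns it.
- vent_axis (a point): on the vertical hinge axis of the red handle (vent valve), at the handle's mid-height, 108 mm above the table; fixed; axes as the manifold's.
- vent_grip (a point): centre of the red handle's sleeve, 85 mm from its hinge axis, 108 mm above the table; its -x axis points outward along the handle. The sleeve runs from 35 to 120 mm from the axis, 26 mm wide, 14 mm thick. Below it are only the pipe (top 66 mm above the table) and, near the axis, the brass valve body (top 76 mm).
- vac_handle (a joint): the yellow handle (vacuum valve), angle in rad: 0 = closed stop, handle square to the pipe, pointing towards the robot side (manifold -x); 1.571 = open stop, handle along the pipe, pointing to the manifold's -y. Grows anticlockwise seen from above. It stays where it is left; about 2 N at the grip turns it.
- vac_axis (a point): on the vertical hinge axis of the yellow handle (vacuum valve), at the handle's mid-height, 108 mm above the table; fixed; axes as the manifold's.
- vac_grip (a point): centre of the yellow handle's sleeve, 85 mm from its hinge axis, 108 mm above the table; its -x axis points outward along the handle. The sleeve runs from 35 to 120 mm from the axis, 26 mm wide, 14 mm thick. Below it are only the pipe (top 66 mm above the table) and, near the axis, the brass valve body (top 76 mm).
- can_1: bystander: steel can, 89 mm across, 65 mm high, origin under its centre
- can_2: bystander: another steel can of the same size
- amber_bottle: bystander: amber bottle, 64 mm across, 130 mm high, origin under its centre
- wash_bottle: bystander: white bottle with a yellow cap, 68 mm across, 180 mm high, origin under its centre
- mix_cup: bystander: white cup, 84 mm across, 70 mm high, origin under its centre
- mould: bystander: blue mould tray, 200 x 140 x 30 mm, origin under its centre
- spatula: bystander: spatula lying on the table, its handle towards its -x
Things that resemble listed ones, but are neither listed nor needed, are in the scene too. Of the things like the tile_a, leave any that is brown; of the rest the smaller one is meant. There is more than one size of the tile_c; the job needs the larger.

How it is judged:
By the outcome, as a careful person would: the job done as asked, in the order asked, and still so for the second after the job is handed in, with the robot touching nothing.
It also fails if it takes over 64 s, if anything falls off the work surface, if the arm or the gripper's body presses on something with over 40 N, if the wrist force passes 120 N, or if a joint passes its speed limit or range.

## Working session

There is one attempt and no reset: what is moved stays moved. The work goes in short steps, Python scripts to look and compute and a tool call to move; the robot and the scene stay as the last step left them, time stands still between calls to the robot, and variables do not carry over. Pictures are saved under pics/ and viewed, at most 10 in all, crops included, and the job is handed in when it is done.

Besides the shell and the picture viewer there is one more tool, called as a command line: name --argument value ..., lists and objects as JSON in quotes. move_arm: Moves the arm, as the interface text tells. Its arguments: {"type":"object","properties":{"motion":{"type":"array"}},"required":["motion"]}

```bash
mkdir -p pics; ls; cat > h.py <<'E'
from plant import ctrl
import numpy as np, cv2
def snap(n,f=None):
    s=ctrl.snapshot(n)
    if f: cv2.imwrite('pics/'+f,s['color'])
    return s
E
python3 - <<'E'
from h import *
for n in('top','side'):
    s=snap(n,n+'0.png'); print(s['camera_matrix'],s['cam_to_world'],[k for k in s]); np.savez(n+'0.npz',**s)
print(ctrl.get_obs())
E
```

```text
pics
[[490.61081573   0.         311.75056521]
 [  0.         490.61081573 244.4168073 ]
 [  0.           0.           1.        ]] [[-0.01620477  0.99615975 -0.08604162  0.37995783]
 [-0.99984092 -0.01550278  0.00882064 -0.05410363]
 [ 0.00745288  0.08617087  0.9962525   1.21112717]
 [ 0.          0.          0.          1.        ]] ['color', 'camera_matrix', 'cam_to_world']
[[484.31277904   0.         306.81655325]
 [  0.         484.31277904 237.28362335]
 [  0.           0.           1.        ]] [[ 0.99292922  0.06824992 -0.09712632  0.35825035]
 [-0.11695955  0.7023754  -0.70213194 -0.93363568]
 [ 0.02029869  0.70852717  0.70539153  0.94658683]
 [ 0.          0.          0.          1.        ]] ['color', 'camera_matrix', 'cam_to_world']
{'clock': 0.1, 'joint_pos': array([ 8.66362078e+01,  2.05858222e+01,  6.40306195e-01, -1.79651098e-02,
       -7.01371886e+01, -1.65063821e+01]), 'qvel': array([-0.11785475, -0.05934174,  0.13121192,  0.05255757,  0.11732245,
       -0.05684622]), 'tau': array([-2.09804799e-03, -5.84165025e+01,  2.93751115e+01,  7.01558948e+00,
        1.01555165e-02, -5.16831676e-05]), 'tool_pos': array([0.22931411, 0.6344198 , 0.24474243]), 'orientation': array([ 1.79915905e+02, -7.30689209e-03, -1.98762852e+01]), 'force': array([ 0.05825665, -0.02372161,  0.36874812]), 'moment': array([-0.00659278,  0.05297724,  0.00351857]), 'gripper_force': 0.0, 'opening': 0.0878059658699348}
```

View pics/top0.png

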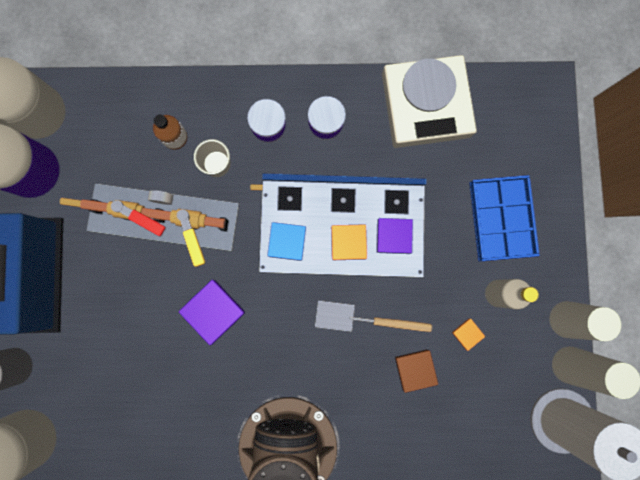

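View pics/side0.png

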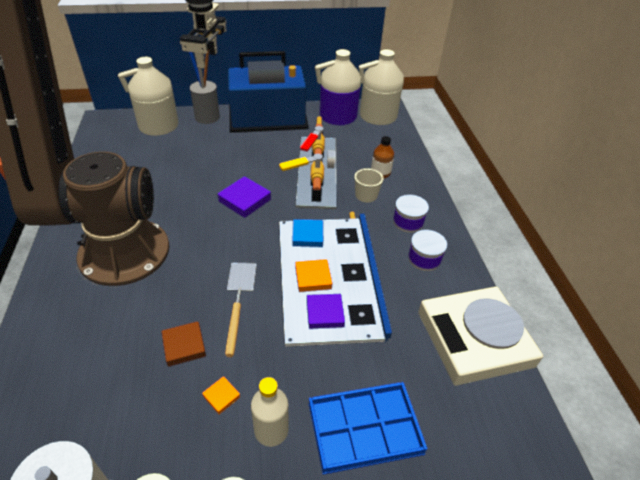

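Top view: the tiles on the plate are purple (395,236), orange (349,242) and blue (287,241), and the pads are at (397,202), (343,200) and (290,199). The red handle runs (130,215)-(163,230) and the yellow one (186,230)-(197,262). 

Candidates:
- **Purple:** (211,312) is larger and off the plate, (417,371) is brown, so (395,236), the smaller one, fits.
- **Orange:** (469,334) is small, so (349,242), the larger one, fits.

Next I'll measure these and make one confirming crop.

```bash
cat >> h.py <<'E'
def ray(s,p):
    K=s['camera_matrix'];T=s['cam_to_world'];d=T[:3,:3]@np.array([(p[0]-K[0,2])/K[0,0],-(p[1]-K[1,2])/K[1,1],-1]);return T[:3,3],d
def atz(s,p,z):
    o,d=ray(s,p);return o+d*(z-o[2])/d[2]
def tri(a,p,b,q):
    o,d=ray(a,p);u,e=ray(b,q);t=np.linalg.lstsq(np.c_[d,-e],u-o,rcond=None)[0]
    P,Q=o+t[0]*d,u+t[1]*e;return (P+Q)/2,np.linalg.norm(P-Q)
def proj(s,P):
    T=s['cam_to_world'];c=T[:3,:3].T@(np.asarray(P)-T[:3,3]);K=s['camera_matrix'];return np.array([K[0,2]-K[0,0]*c[0]/c[2],K[1,2]+K[1,1]*c[1]/c[2]])
HS={'purple':((128,100,60),(145,255,255)),'blue':((98,120,120),(108,255,255)),'orange':((10,150,120),(24,255,255)),
 'red':((0,200,120),(4,255,255)),'yellow':((25,150,120),(33,255,255)),'black':((0,0,0),(179,255,50))}
def blobs(s,c,roi,amin=60):
    h=cv2.cvtColor(s['color'],cv2.COLOR_BGR2HSV);m=cv2.inRange(h,*HS[c]);z=np.zeros_like(m);x0,y0,x1,y1=roi;z[y0:y1,x0:x1]=m[y0:y1,x0:x1]
    return [k for k in cv2.findContours(z,cv2.RETR_EXTERNAL,cv2.CHAIN_APPROX_NONE)[0] if cv2.contourArea(k)>amin]
E
python3 - <<'E'
from h import *
t,s=[dict(np.load(n+'0.npz')) for n in('top','side')]
for n,S in(('t',t),('s',s)):
  h=cv2.cvtColor(S['color'],cv2.COLOR_BGR2HSV)
  pts={'t':dict(pur=(395,236),ora=(349,242),blu=(287,241),red=(148,222),yel=(194,252),pad=(284,192)),'s':dict(pur=(325,308),ora=(313,272),blu=(308,230),red=(309,142),yel=(295,163),pad=(355,310))}[n]
  print(n,{k:h[v[1],v[0]].tolist() for k,v in pts.items()})
R={'t':(80,150,430,290),'s':(270,120,400,345)}
for c in HS:
  for n,S in(('t',t),('s',s)):
    for k in blobs(S,c,R[n]):
      r=cv2.minAreaRect(k);M=cv2.moments(k);print(c,n,np.round(M['m10']/M['m00'],1),np.round(M['m01']/M['m00'],1),np.round(r[0],1),np.round(r[1],1),round(r[2],1))
c=np.hstack([cv2.resize(t['color'][170:290,80:250],None,fx=2.35,fy=2.35,interpolation=2),cv2.resize(t['color'][170:290,250:420],None,fx=2.35,fy=2.35,interpolation=2)])
d=cv2.resize(s['color'][110:230,260:430],None,fx=2.35,fy=2.35,interpolation=2);e=cv2.resize(s['color'][215:335,270:440],None,fx=2.35,fy=2.35,interpolation=2)
o=np.vstack([c,np.hstack([d,e])]);print(o.shape);cv2.imwrite('pics/crop1.png',o)
E
```

```text
t {'pur': [133, 170, 224], 'ora': [21, 155, 237], 'blu': [102, 154, 244], 'red': [1, 183, 233], 'yel': [30, 138, 239], 'pad': [120, 7, 37]}
s {'pur': [133, 220, 227], 'ora': [20, 255, 249], 'blu': [101, 255, 238], 'red': [2, 255, 251], 'yel': [28, 255, 249], 'pad': [102, 44, 29]}
purple t 212.1 285.6 [212.  284.5] [ 9. 22.] 90.0
purple t 394.5 235.3 [394.5 235.3] [34.3 34. ] 2.3
purple s 325.0 310.3 [325.4 310.3] [33.2 36.3] 86.6
purple s 338.6 121.7 [338.5 122. ] [ 4. 29.] 90.0
blue t 286.4 240.9 [286.4 240.9] [34.2 34.1] 6.7
blue s 307.5 230.4 [307.  232.5] [27. 30.] 90.0
blue s 375.3 275.3 [375.4 273.2] [121.    6.1] 77.5
orange t 348.7 241.9 [348.6 241.9] [33.2 33.4] 88.2
orange s 313.1 275.0 [313.4 274.9] [29.4 34. ] 85.2
orange s 316.8 174.8 [317. 175.] [26. 12.] 90.0
orange s 383.6 152.0 [383.6 151.8] [17.1 10.9] 7.1
orange s 318.3 145.0 [317.5 143.5] [19. 11.] 90.0
red s 308.9 141.6 [308.8 141.5] [ 7.4 19. ] 37.9
yellow s 293.1 162.1 [293.4 162. ] [ 5.9 27.4] 75.1
black t 396.3 201.4 [396.5 201.5] [21. 21.] 90.0
black t 342.9 199.8 [342.5 199.5] [21. 21.] 90.0
black t 289.6 198.2 [289.5 198.5] [21. 21.] 90.0
black s 361.2 314.2 [361.5 314.3] [18.2 23.9] 86.2
black s 353.3 271.9 [353.5 271.9] [15.  22.2] 86.8
black s 346.8 235.4 [346.9 235.3] [12.5 19.5] 86.4
black s 316.2 195.1 [316. 195.] [10.  8.] 90.0
black s 289.0 126.7 [288.5 126.2] [ 8.2 37.7] 82.9
(564, 800, 3)
```

View pics/crop1.png

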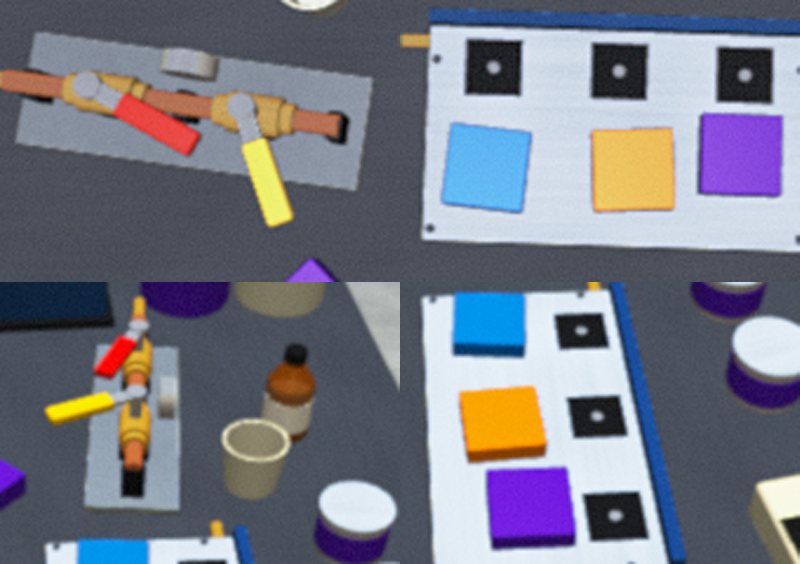

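The crop confirms the three tiles on the plate (purple lower right, orange middle, blue left). The handle hinges in the crop are at (88,85) for red and (240,105) for yellow. Now triangulating.

```bash
cat >> h.py <<'E'
HS['red']=((0,150,120),(6,255,255));HS['yellow']=((26,110,120),(34,255,255));HS['orange']=((10,120,120),(24,255,255))
def cen(k):
    M=cv2.moments(k);return np.array([M['m10']/M['m00'],M['m01']/M['m00']])
def rect(S,k,z):   # world centre, yaw(mod 90), size of a blob at height z
    P=np.array([atz(S,p,z)[:2] for p in k[:,0]],np.float32)*1000
    r=cv2.minAreaRect(P);a=(r[2]+45)%90-45
    return np.round(r[0],1),np.round(r[1],1),round(a,1)
def padtile(t):
    for p in sorted(blobs(t,'black',(250,170,430,290)),key=lambda k:k[0,0,0]): print('pad',np.round(atz(t,cen(p),.015)[:2]*1000,1))
    for c in('blue','orange','purple'):
        for k in blobs(t,c,(255,180,430,280),400): print(c,rect(t,k,.04),'cen',np.round(atz(t,cen(k),.04)[:2]*1000,1))
def handle(t,c,z=.115):
    k=max(blobs(t,c,(60,150,270,310)),key=cv2.contourArea);P=np.array([atz(t,p,z)[:2] for p in k[:,0]],np.float32)*1000
    r=cv2.minAreaRect(P);b=cv2.boxPoints(r);e=sorted([(np.linalg.norm(b[i]-b[i-1]),i) for i in range(4)])[:2]
    m=[(b[i]+b[i-1])/2 for _,i in e];print(c,'cen',np.round(r[0],1),'size',np.round(r[1],1),'ends',np.round(m,1).tolist());return m
E
python3 - <<'E'
from h import *
t,s=[dict(np.load(n+'0.npz')) for n in('top','side')]
padtile(t)
B=[sorted(blobs(S,'black',r),key=lambda k:f*cen(k)[i]) for S,r,i,f in((t,(250,170,430,290),0,1),(s,(330,220,400,345),1,1))]
for a,b in zip(*B): print('pad tri',*[np.round(v*1000,1) for v in tri(t,cen(a),s,cen(b))])
# box corners of top faces: far/near corners from side view bounding (far-left / far-right corners of top face)
for c in('red','yellow'):
    m=handle(t,c); 
    kt=max(blobs(t,c,(60,150,270,310)),key=cv2.contourArea);ks=max(blobs(s,c,(270,120,330,175)),key=cv2.contourArea)
    print(' tri',*[np.round(v*1000,1) for v in tri(t,cen(kt),s,cen(ks))])
for n,p in(('red ax',(117.4,206.1)),('yel ax',(182,214.6))): print(n,np.round(atz(t,p,.115)*1000,1))
q=lambda a,x0,y0:(a[0]/2.353+x0,a[1]/2.353+y0)
print('ax tri',tri(t,(117.4,206.1),s,q((137,328-282),260,110)),tri(t,(182,214.6),s,q((133,392-282),260,110)))
# tile top far corner tri: orange top (far) corners
for n,a,b in(('or FL',(592,132),(462,392-282)),('or FR',(673,129),(536,388-282)),('pu FL',(702,114),(487,471-282)),('pu FR',(781,116),(569,468-282))):
    pass
for n,a,b in(('or pt+y-x',(597,208),(462,110)),('or +y+x',(592,132),(534,106)),('pu +y-x',(701,193),(488,190)),('pu +y+x',(703,114),(567,186))):
    print(n,tri(t,q((a[0]-400,a[1]),250,170),s,q((b[0]-400 if 0 else b[0]-400,b[1]),270,215)))
E
```

```text
pad [598.6 -12. ]
pad [ 592.6 -143.2]
pad [ 586.7 -275.2]
blue (array([490.6,  -3.8]), array([82. , 82.1]), -7.6) cen [490.4  -3.8]
orange (array([ 486.2, -152.9]), array([81.7, 81.7]), 0.7) cen [ 486.  -153.1]
purple (array([ 500. , -263.7]), array([83. , 82.2]), -3.4) cen [ 499.9 -263.7]
pad tri [597.  -12.   17.5] 2.2
pad tri [ 591.  -143.    16.2] 2.6
pad tri [ 585.2 -274.9   16.1] 2.5
red cen [531.  306.8] size [83.7 25.2] ends [[510.6000061035156, 270.29998779296875], [551.4000244140625, 343.29998779296875]]
 tri [529.6 307.8 112.1] 2.7
yellow cen [473.3 202.6] size [81.  22.8] ends [[435.0, 189.39999389648438], [511.5, 215.89999389648438]]
 tri [471.5 202.5 115.3] 3.6
red ax [568.  372.3 115. ]
yel ax [546.5 227.  115. ]
ax tri (array([0.5672243 , 0.37412883, 0.11022761]), np.float64(0.003152081471550209)) (array([0.54391892, 0.22794491, 0.1116361 ]), np.float64(0.006119601256448728))
or pt+y-x (array([ 0.44656659, -0.11640637,  0.04088898]), np.float64(0.0002384124937127976))
or +y+x (array([ 0.52519918, -0.11315272,  0.03519455]), np.float64(7.98556461286231e-05))
pu +y-x (array([ 0.46127074, -0.22323706,  0.03625792]), np.float64(0.0013225749604633518))
pu +y+x (array([ 0.5418863 , -0.22732952,  0.03764715]), np.float64(0.00034899514969662624))
```

move_arm --motion '[[[292, 217, 0], [0, 0, -17.3], 0.66], [[292, 217, 0], [0, 0, -17.3], 0.66], [[292, 217, 0], [0, 0, -17.3], 0.66], [[292, 217, 0], [0, 0, -17.3], 0.66], [[292, 217, 0], [0, 0, -17.3], 0.66], [[292, 217, 0], [0, 0, -17.3], 0.66], [[292, 217, 0], [0, 0, -17.3], 0.66], [[292, 217, 0], [0, 0, -17.3], 0.66], [[292, 217, 0], [0, 0, -17.3], 0.66], [[292, 217, 0], [0, 0, -17.3], 0.66]]'

```text
clock: 0.93
tool_pos: [0.432, 0.3272, 0.2455]
orientation: [179.9, 0.0, -2.8]
force: [-1.3, -0.2, 0.5]
opening: 0.0309
gripper_force: 0.0
```

move_arm --motion '[[[17, 410, 0], [0, 0, 0], 0.66], [[17, 410, 0], [0, 0, 0], 0.66], [[17, 410, 0], [0, 0, 0], 0.66], [[17, 410, 0], [0, 0, 0], 0.66], [[17, 410, 0], [0, 0, 0], 0.66], [[17, 410, 0], [0, 0, 0], 0.66], [[17, 410, 0], [0, 0, 0], 0.66], [[17, 410, 0], [0, 0, 0], 0.66], [[17, 410, 0], [0, 0, 0], 0.66], [[17, 410, 0], [0, 0, 0], 0.66]]'

```text
clock: 1.77
tool_pos: [0.4281, -0.081, 0.2457]
orientation: [-180.0, -0.0, -2.6]
force: [0.9, -0.0, -0.3]
opening: 0.0296
gripper_force: 0.0
```

```bash
cat >> h.py <<'E'
PY=-2.58
def to(x,y,z,yaw=None,o=None):  # shift/turn in tool axes from the present pose
    o=o or ctrl.get_obs();p=o['tool_pos']*1000;w=np.radians(o['orientation'][2]);d=np.array([x,y,z])-p
    return np.round([d[0]*np.cos(w)+d[1]*np.sin(w),d[0]*np.sin(w)-d[1]*np.cos(w),-d[2]],1),'turn',None if yaw is None else round(o['orientation'][2]-yaw,1)
def home(i,dx=0,dy=0): # pad i + offsets in plate axes -> world
    P=[(586.7,-275.2),(592.6,-143.2),(598.6,-12.)][i];c,s=np.cos(np.radians(PY)),np.sin(np.radians(PY));return P[0]+c*dx-s*dy,P[1]+s*dx+c*dy
E
python3 - <<'E'
from h import *
o=ctrl.get_obs();print(o['tool_pos'],o['orientation'],o['joint_pos'])
print(to(*home(0,-160,7.6),150,-2.6,o),to(*home(0,-160,7.6),40,-2.6,o))
E
```

```text
[ 0.42814801 -0.08096197  0.24573929] [-1.79989188e+02 -2.58540554e-02 -2.56102078e+00] [ 1.54048525e+01 -2.81639830e+00 -2.76745955e+01 -2.54654015e-03
 -6.51138745e+01  7.20352002e+01]
(array([  7.1, 179.3,  95.7]), 'turn', np.float64(0.0)) (array([  7.1, 179.3, 205.7]), 'turn', np.float64(0.0))
```

move_arm --motion '[[[7, 179, 60], [0, 0, 0], 0.66], [[7, 179, 60], [0, 0, 0], 0.66], [[7, 179, 60], [0, 0, 0], 0.66], [[7, 179, 60], [0, 0, 0], 0.66], [[7, 179, 60], [0, 0, 0], 0.66], [[7, 179, 100], [0, 0, 0], 0.66], [[7, 179, 140], [0, 0, 0], 0.66], [[7, 179, 180], [0, 0, 0], 0.66], [[7, 179, 207], [0, 0, 0], 0.66], [[7, 179, 207], [0, 0, 0], 0.66]]'

```text
clock: 2.6
tool_pos: [0.4272, -0.2581, 0.0358]
orientation: [180.0, 0.2, -2.5]
force: [-0.1, -0.1, 0.4]
opening: 0.0296
gripper_force: 0.0
```

move_arm --motion '[[[12, 0, 0], [0, 0, 0], 0.66], [[21, 0, 0], [0, 0, 0], 0.66], [[30, 0, 0], [0, 0, 0], 0.66], [[40, 1, 0], [0, 0, 0], 0.66], [[50, 2, 0], [0, 0, 0], 0.66], [[60, 3, 0], [0, 0, 0], 0.66], [[70, 4, 0], [0, 0, 0], 0.66], [[80, 6, 0], [0, 0, 0], 0.66], [[90, 7, 0], [0, 0, 0], 0.66], [[98, 8, 0], [0, 0, 0], 0.66]]'

```text
clock: 3.43
tool_pos: [0.5266, -0.2707, 0.0386]
orientation: [180.0, -0.0, -2.6]
force: [-3.3, 0.5, 3.8]
opening: 0.0299
gripper_force: 1.7
```

```bash
python3 - <<'E'
from h import *
t=snap('top','top1.png');padtile(t);o=ctrl.get_obs();print(o['tool_pos'],o['orientation'],o['force'])
E
```

```text
pad [479.8  23.2]
pad [ 454.2 -160.2]
pad [ 520.7 -296.7]
pad [ 538.5 -340.9]
[ 0.52821597 -0.27101367  0.038688  ] [ 1.79962919e+02 -9.58135372e-02 -2.53739889e+00] [ 1.76280899 -0.75792798  1.21882846]
```

View pics/top1.png

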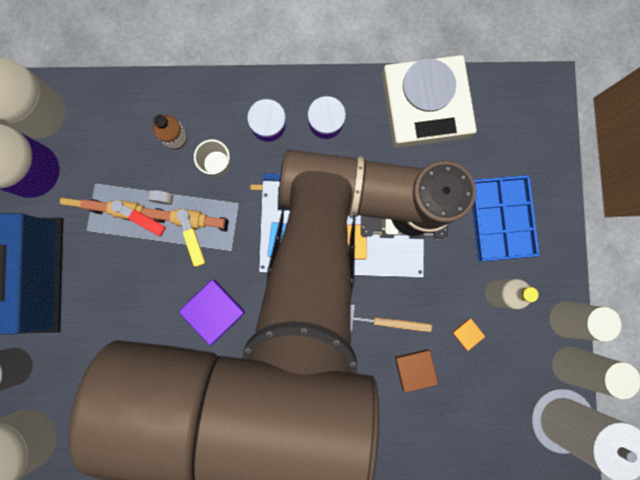

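The arm hides the plate from above, so I'm continuing by force. Pressing purple to the fence.

move_arm --motion '[[[4, 0, 0], [0, 0, 0], 0.66], [[7, 0, 0], [0, 0, 0], 0.66], [[9, 0, 0], [0, 0, 0], 0.66], [[11, 0, 0], [0, 0, 0], 0.66], [[12, 0, 0], [0, 0, 0], 0.66], [[12, 0, 0], [0, 0, 0], 0.66]]'

```text
clock: 3.98
tool_pos: [0.5329, -0.2707, 0.0382]
orientation: [-179.9, 0.5, -2.6]
force: [-13.8, 0.9, 11.9]
opening: 0.0295
gripper_force: 7.0
```

move_arm --motion '[[[-20, 0, 0], [0, 0, 0], 0.66], [[-40, 0, -20], [0, 0, 0], 0.66], [[-70, -10, -45], [0, 0, 0], 0.66], [[-95, -40, -45], [0, 0, 0], 0.66], [[-120, -75, -45], [0, 0, 0], 0.66], [[-125, -112, -40], [0, 0, 0], 0.66], [[-125, -115, -20], [0, 0, 0], 0.66], [[-125, -115, 0], [0, 0, 0], 0.66], [[-125, -115, 0], [0, 0, 0], 0.66], [[-125, -115, 0], [0, 0, 0], 0.66]]'

```text
clock: 4.82
tool_pos: [0.4176, -0.1503, 0.0385]
orientation: [180.0, 0.1, -2.5]
force: [-0.5, 0.7, 0.3]
opening: 0.0295
gripper_force: 0.0
```

```bash
python3 - <<'E'
from h import *
o=ctrl.get_obs();print(o['tool_pos'],o['orientation'],o['force'],to(*home(1,-51.5,0),38,-2.6,o))
s=snap('side','side1.png');
for c in ('purple','orange','blue'):
  for k in blobs(s,c,(270,215,400,345)):
    print(c,cv2.minAreaRect(k))
E
```

```text
[ 0.41762717 -0.15028377  0.03845057] [ 1.79986516e+02  6.18239476e-02 -2.52694317e+00] [-0.527434    0.6909905   0.26742391] (array([123. , -14.8,   0.5]), 'turn', np.float64(0.1))
purple ((362.5415344238281, 311.2477111816406), (33.06013107299805, 37.99696350097656), 86.8201675415039)
orange ((314.20880126953125, 274.7146911621094), (29.834938049316406, 32.67271041870117), 85.60128784179688)
blue ((311.0, 231.5), (25.0, 22.0), 90.0)
blue ((375.5504455566406, 273.4888610839844), (120.93370056152344, 6.609528064727783), 77.52953338623047)
```

View pics/side1.png

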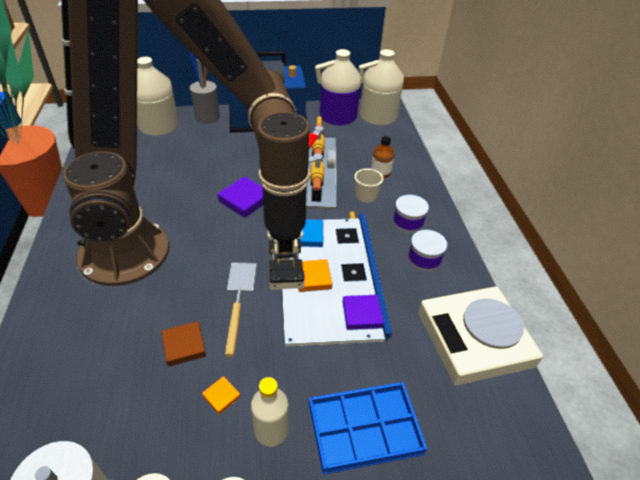

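Side view: purple is on its pad against the fence at (362,311), and the gripper is behind orange (315,274). Pushing orange.

move_arm --motion '[[[10, 0, 0], [0, 0, 0], 0.66], [[18, 0, 0], [0, 0, 0], 0.66], [[28, -1, 0], [0, 0, 0], 0.66], [[40, -3, 0], [0, 0, 0], 0.66], [[52, -5, 0], [0, 0, 0], 0.66], [[64, -7, 0], [0, 0, 0], 0.66], [[76, -9, 0], [0, 0, 0], 0.66], [[88, -11, 0], [0, 0, 0], 0.66], [[100, -13, 0], [0, 0, 0], 0.66], [[110, -15, 0], [0, 0, 0], 0.66]]'

```text
clock: 5.7
tool_pos: [0.53, -0.1402, 0.0384]
orientation: [180.0, -0.0, -2.6]
force: [-2.8, -1.2, 2.8]
opening: 0.0298
gripper_force: 1.3
```

move_arm --motion '[[[5, 0, 0], [0, 0, 0], 0.66], [[8, 0, 0], [0, 0, 0], 0.66], [[11, 0, 0], [0, 0, 0], 0.66], [[14, 0, 0], [0, 0, 0], 0.66], [[15, 0, 0], [0, 0, 0], 0.66], [[15, 0, 0], [0, 0, 0], 0.66]]'

```text
clock: 6.2
tool_pos: [0.5389, -0.141, 0.0378]
orientation: [-180.0, 0.4, -2.6]
force: [-11.4, 4.3, 8.7]
opening: 0.0297
gripper_force: 6.3
```

```bash
python3 - <<'E'
from h import *
o=ctrl.get_obs();print(o['tool_pos'],o['orientation'],o['force'],to(*home(2,-174,3.3),38,-2.6,o))
E
```

```text
[ 0.53886048 -0.14101101  0.03783657] [-179.99196522    0.43444078   -2.63246541] [-11.40872226   4.27225377   8.69166797] (array([-120.3, -134.8,   -0.2]), 'turn', np.float64(-0.0))
```

move_arm --motion '[[[-20, 0, 0], [0, 0, 0], 0.66], [[-40, 0, -20], [0, 0, 0], 0.66], [[-70, -10, -45], [0, 0, 0], 0.66], [[-95, -40, -45], [0, 0, 0], 0.66], [[-120, -75, -45], [0, 0, 0], 0.66], [[-126, -112, -45], [0, 0, 0], 0.66], [[-126, -135, -25], [0, 0, 0], 0.66], [[-126, -135, 0], [0, 0, 0], 0.66], [[-126, -135, 0], [0, 0, 0], 0.66], [[-126, -135, 0], [0, 0, 0], 0.66]]'

```text
clock: 7.03
tool_pos: [0.4227, -0.0007, 0.0382]
orientation: [179.9, 0.1, -2.5]
force: [0.9, -0.7, -0.0]
opening: 0.0298
gripper_force: 0.0
```

```bash
python3 - <<'E'
from h import *
o=ctrl.get_obs();print(o['tool_pos'],o['orientation'],o['force'],to(*home(2,-51.5,0),38,-2.6,o))
E
```

```text
[ 0.42273832 -0.00073033  0.03824375] [ 1.79930051e+02  1.18955731e-01 -2.51446140e+00] [ 0.9267519  -0.66966135 -0.01360266] (array([124.7,   3.5,   0.2]), 'turn', np.float64(0.1))
```

move_arm --motion '[[[8, 0, 0], [0, 0, 0], 0.66], [[15, 0, 0], [0, 0, 0], 0.66], [[25, 0, 0], [0, 0, 0], 0.66], [[37, 0, 0], [0, 0, 0], 0.66], [[50, 1, 0], [0, 0, 0], 0.66], [[63, 2, 0], [0, 0, 0], 0.66], [[76, 3, 0], [0, 0, 0], 0.66], [[89, 3, 0], [0, 0, 0], 0.66], [[102, 3, 0], [0, 0, 0], 0.66], [[112, 3, 0], [0, 0, 0], 0.66]]'

```text
clock: 7.87
tool_pos: [0.5369, -0.0095, 0.039]
orientation: [-180.0, -0.0, -2.6]
force: [-2.8, 0.5, 2.5]
opening: 0.0298
gripper_force: 1.7
```

move_arm --motion '[[[5, 0, 0], [0, 0, 0], 0.66], [[8, 0, 0], [0, 0, 0], 0.66], [[11, 0, 0], [0, 0, 0], 0.66], [[14, 0, 0], [0, 0, 0], 0.66], [[16, 0, 0], [0, 0, 0], 0.66], [[16, 0, 0], [0, 0, 0], 0.66]]'

```text
clock: 8.37
tool_pos: [0.545, -0.0101, 0.0377]
orientation: [179.9, 0.6, -2.7]
force: [-19.8, 5.1, 13.9]
opening: 0.0296
gripper_force: 10.0
```

move_arm --motion '[[[-20, 0, 0], [0, 0, 0], 0.66], [[-45, 0, -20], [0, 0, 0], 0.66], [[-60, 0, -60], [0, 0, 0], 0.66], [[-80, 0, -100], [0, 0, 0], 0.66], [[-100, -20, -135], [0, 0, 0], 0.66], [[-100, -45, -165], [0, 0, 0], 0.66], [[-100, -350, -180], [0, 0, 0], 1], [[-100, -350, -180], [0, 0, 0], 1], [[-100, -350, -180], [0, 0, 0], 1], [[-100, -350, -180], [0, 0, 0], 1]]'

```text
clock: 9.2
tool_pos: [0.4606, 0.2063, 0.2116]
orientation: [-179.9, -0.1, -2.6]
force: [1.4, -0.9, -0.4]
opening: 0.0088
gripper_force: 0.0
```

move_arm --motion '[[[0, -200, 0], [0, 0, 0], 1], [[0, -200, 0], [0, 0, 0], 1], [[0, -200, 0], [0, 0, 0], 1], [[0, -200, 0], [0, 0, 0], 1], [[0, -200, 0], [0, 0, 0], 1]]'

```text
clock: 9.62
tool_pos: [0.4696, 0.4072, 0.2106]
orientation: [-179.9, -0.1, -2.5]
force: [0.1, -0.3, -0.1]
opening: 0.0004
gripper_force: 0.0
```

```bash
python3 - <<'E'
from h import *
t=snap('top');cv2.imwrite('pics/top2.png',cv2.resize(t['color'][150:300,230:450],None,fx=3,fy=3,interpolation=2))
o=ctrl.get_obs();print(o['tool_pos'],o['orientation'],o['joint_pos'],t['color'].shape);padtile(t);np.savez('t2.npz',**t)
c,s=np.cos(np.radians(PY)),np.sin(np.radians(PY))
for b,i in(('blue',2),('orange',1),('purple',0)):
    for k in blobs(t,b,(255,180,430,280),400):
        p=np.array(rect(t,k,.04)[0])-home(i);print(b,round(c*p[0]+s*p[1],1),round(-s*p[0]+c*p[1],1))
E
```

```text
[0.47022152 0.41173671 0.20996628] [-1.79873467e+02 -1.18291829e-01 -2.37834711e+00] [ 5.91034573e+01  1.71784729e+01 -9.02434123e+00  4.85822516e-02
 -6.36295365e+01  2.84968109e+01] (480, 640, 3)
blue (array([597.1,  -8.9]), array([82.3, 83.1]), -0.8) cen [597.5  -8.4]
orange (array([ 591.1, -145.6]), array([82.5, 83.9]), -2.8) cen [ 591.3 -145.2]
purple (array([ 585.5, -274.8]), array([82.2, 83.4]), -2.0) cen [ 585.  -275.5]
blue -1.6 3.0
orange -1.4 -2.5
purple -1.2 0.3
```

View pics/top2.png

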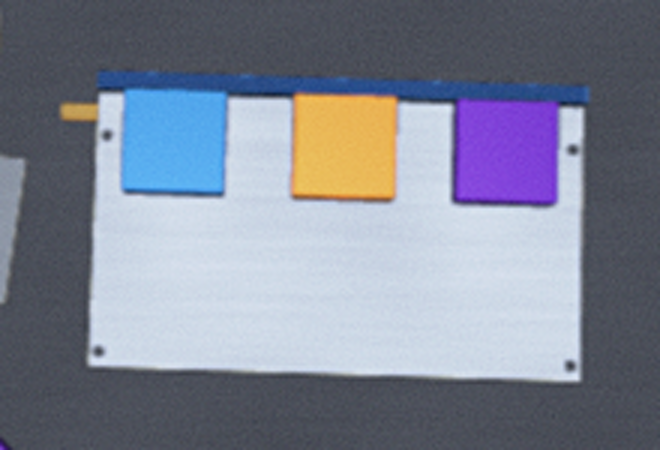

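Purple is within 1 mm. Blue is about +3 mm off along the fence and orange about −2.5 mm, so I'm nudging both sideways with the tool turned 90°.

```bash
python3 - <<'E'
from h import *
o=ctrl.get_obs();print(o['tool_pos'],to(*home(2,-10,68),120,-92.58,o),to(*home(2,-10,68),38,-92.58,o))
E
```

```text
[0.47022152 0.41173671 0.20996628] (array([136.1, 350. ,  90. ]), 'turn', np.float64(90.2)) (array([136.1, 350. , 172. ]), 'turn', np.float64(90.2))
```

move_arm --motion '[[[136, 350, 60], [0, 0, 90], 1], [[136, 350, 60], [0, 0, 90], 1], [[136, 350, 60], [0, 0, 90], 1], [[136, 350, 60], [0, 0, 90], 1], [[136, 350, 60], [0, 0, 90], 1], [[136, 350, 60], [0, 0, 90], 1], [[136, 350, 60], [0, 0, 90], 1], [[136, 350, 60], [0, 0, 90], 1], [[136, 350, 60], [0, 0, 90], 1], [[136, 350, 60], [0, 0, 90], 1]]'

```text
clock: 10.5
tool_pos: [0.5904, 0.043, 0.1493]
orientation: [179.9, -0.0, -74.8]
force: [-0.8, 0.5, -0.5]
opening: 0.0004
gripper_force: 0.0
```

```bash
python3 - <<'E'
from h import *
o=ctrl.get_obs();print(o['tool_pos'],o['orientation'],to(*home(2,-10,68),38,-92.58,o))
E
```

```text
[0.59040083 0.04298394 0.14925166] [ 1.79941327e+02 -2.92441282e-02 -7.47613750e+01] (array([-12.6,  -4.7, 111.3]), 'turn', np.float64(17.8))
```

move_arm --motion '[[[-13, -5, 40], [0, 0, 17.8], 1], [[-13, -5, 40], [0, 0, 17.8], 1], [[-13, -5, 40], [0, 0, 17.8], 1], [[-13, -5, 40], [0, 0, 17.8], 1], [[-13, -5, 40], [0, 0, 17.8], 1]]'

```text
clock: 10.92
tool_pos: [0.5915, 0.0621, 0.1106]
orientation: [-179.9, 0.0, -91.8]
force: [-1.2, 0.7, -0.1]
opening: 0.0003
gripper_force: 0.0
```

```bash
python3 - <<'E'
from h import *
o=ctrl.get_obs();print(o['tool_pos'],o['orientation'],to(*home(2,-10,68),38,-92.58,o))
E
```

```text
[0.59146345 0.06211225 0.11064279] [-1.79948365e+02  1.49896741e-02 -9.18405101e+01] (array([ 5.7, -0.4, 72.6]), 'turn', np.float64(0.7))
```

move_arm --motion '[[[5, 0, 30], [0, 0, 0.7], 1], [[5, 0, 55], [0, 0, 0.7], 1], [[5, 0, 72], [0, 0, 0.7], 1], [[5, 0, 72], [0, 0, 0.7], 1], [[5, 0, 72], [0, 0, 0.7], 1]]'

```text
clock: 11.33
tool_pos: [0.591, 0.0571, 0.0385]
orientation: [180.0, -0.0, -92.6]
force: [-0.4, 1.0, 0.6]
opening: 0.0006
gripper_force: 0.0
```

```bash
python3 - <<'E'
from h import *
o=ctrl.get_obs();print(o['tool_pos'],o['orientation'],o['force'],to(*home(2,-10,51.5),38,-92.58,o))
E
```

```text
[0.5910075  0.05705733 0.03849514] [ 1.79973190e+02 -2.69179725e-02 -9.25708216e+01] [-0.36511772  1.0180852   0.64991983] (array([17.1, -0.7,  0.5]), 'turn', np.float64(0.0))
```

move_arm --motion '[[[5, 0, 0], [0, 0, 0], 1], [[8, 0, 0], [0, 0, 0], 1], [[10, 0, 0], [0, 0, 0], 1], [[12, 0, 0], [0, 0, 0], 1], [[14, 0, 0], [0, 0, 0], 1], [[16, 0, 0], [0, 0, 0], 1], [[17, 0, 0], [0, 0, 0], 1], [[17, 0, 0], [0, 0, 0], 1], [[5, 0, 0], [0, 0, 0], 1], [[5, 0, -40], [0, 0, 0], 1]]'

```text
clock: 12.17
tool_pos: [0.5866, 0.052, 0.0722]
orientation: [179.4, -0.2, -92.8]
force: [0.1, -1.0, -0.6]
opening: 0.0002
gripper_force: 0.0
```

move_arm --motion '[[[100, 0, -20], [0, 0, 0], 1], [[262, 0, -20], [0, 0, 0], 1], [[262, 0, -20], [0, 0, 0], 1], [[262, 0, -20], [0, 0, 0], 1], [[262, 0, -20], [0, 0, 0], 1], [[262, 0, -20], [0, 0, 0], 1], [[262, 0, -20], [0, 0, 0], 1], [[262, 0, -20], [0, 0, 0], 1], [[262, 0, -20], [0, 0, 0], 1]]'

```text
clock: 12.92
tool_pos: [0.5783, -0.2104, 0.0983]
orientation: [180.0, -0.0, -92.8]
force: [0.2, 1.9, -0.5]
opening: 0.0003
gripper_force: 0.0
```

```bash
python3 - <<'E'
from h import *
o=ctrl.get_obs();print(o['tool_pos'],o['orientation'],o['force'],to(*home(1,-10,-66),38,-92.58,o))
E
```

```text
[ 0.57829454 -0.21035124  0.09833819] [ 1.79997468e+02 -1.48100493e-03 -9.28105594e+01] [ 0.20172792  1.88120623 -0.51500874] (array([-1.7, -1.3, 60.3]), 'turn', np.float64(-0.2))
```

move_arm --motion '[[[-2, -1, 20], [0, 0, -0.2], 1], [[-2, -1, 45], [0, 0, -0.2], 1], [[-2, -1, 60], [0, 0, -0.2], 1], [[-2, -1, 60], [0, 0, -0.2], 1], [[-2, -1, 60], [0, 0, -0.2], 1]]'

```text
clock: 13.33
tool_pos: [0.5795, -0.2065, 0.0381]
orientation: [179.9, -0.0, -92.4]
force: [0.2, 0.3, 0.4]
opening: 0.0008
gripper_force: 0.0
```

```bash
python3 - <<'E'
from h import *
o=ctrl.get_obs();print(o['tool_pos'],o['orientation'],o['force'],to(*home(1,-10,-51.5),38,-92.58,o))
E
```

```text
[ 0.57954022 -0.20646761  0.03809301] [ 1.79911929e+02 -8.41664919e-03 -9.23925123e+01] [0.20211539 0.29552721 0.39007696] (array([-12.3,  -0.2,   0.1]), 'turn', np.float64(0.2))
```

Push orange by 12, back off, lift, then retreat towards +y to see.

move_arm --motion '[[[-3, 0, 0], [0, 0, 0], 1], [[-5, 0, 0], [0, 0, 0], 1], [[-7, 0, 0], [0, 0, 0], 1], [[-9, 0, 0], [0, 0, 0], 1], [[-11, 0, 0], [0, 0, 0], 1], [[-12, 0, 0], [0, 0, 0], 1], [[-12, 0, 0], [0, 0, 0], 1], [[0, 0, 0], [0, 0, 0], 1], [[0, 0, -30], [0, 0, 0], 1], [[0, 0, -70], [0, 0, 0], 1]]'

```text
clock: 14.17
tool_pos: [0.5765, -0.2081, 0.1051]
orientation: [179.5, 0.1, -92.6]
force: [1.2, 0.4, 0.2]
opening: 0.0004
gripper_force: 0.0
```

move_arm --motion '[[[-400, 100, -170], [0, 0, -60], 1], [[-400, 100, -170], [0, 0, -60], 1], [[-400, 100, -170], [0, 0, -60], 1], [[-400, 100, -170], [0, 0, -60], 1], [[-400, 100, -170], [0, 0, -60], 1], [[-400, 100, -170], [0, 0, -60], 1], [[-400, 100, -170], [0, 0, -60], 1], [[-400, 100, -170], [0, 0, -60], 1], [[-400, 100, -170], [0, 0, -60], 1], [[-400, 100, -170], [0, 0, -60], 1]]'

```text
clock: 15.0
tool_pos: [0.5015, 0.171, 0.268]
orientation: [-180.0, 0.0, -32.3]
force: [1.6, -0.1, -0.8]
opening: 0.0001
gripper_force: 0.0
```

```bash
python3 - <<'E'
from h import *
o=ctrl.get_obs();print(o['tool_pos'],o['orientation'],to(450,430,230,-2.58,o))
E
```

```text
[0.50152114 0.17096408 0.26802021] [-1.79989389e+02  2.70043377e-02 -3.22994208e+01] (array([-182. , -191.4,   38. ]), 'turn', np.float64(-29.7))
```

move_arm --motion '[[[-182, -191, 20], [0, 0, 0], 1], [[-182, -191, 20], [0, 0, 0], 1], [[-182, -191, 20], [0, 0, 0], 1], [[-182, -191, 20], [0, 0, 0], 1], [[-182, -191, 20], [0, 0, 0], 1], [[-182, -191, 20], [0, 0, 0], 1], [[-182, -191, 20], [0, 0, 0], 1]]'

```text
clock: 15.58
tool_pos: [0.4504, 0.4325, 0.2457]
orientation: [179.9, 0.0, -32.4]
force: [0.8, -0.6, 0.1]
opening: 0.0006
gripper_force: 0.0
```

```bash
cat >> h.py <<'E'
def check(t):
    c,s=np.cos(np.radians(PY)),np.sin(np.radians(PY))
    for b,i in(('blue',2),('orange',1),('purple',0)):
        for k in blobs(t,b,(255,180,430,280),400):
            r=rect(t,k,.04);q=cen(k)
            for p in(np.array(r[0])-home(i),atz(t,q,.04)[:2]*1000-home(i)): print(b,round(c*p[0]+s*p[1],1),round(-s*p[0]+c*p[1],1),r[1],round(r[2]-PY,1))
E
python3 - <<'E'
from h import *
t=snap('top','top3.png');check(t);print('before');check(dict(np.load('t2.npz')))
cv2.imwrite('pics/top3c.png',cv2.resize(t['color'][170:250,250:440],None,fx=4.2,fy=4.2,interpolation=2));print(ctrl.get_obs()['tool_pos'])
E
```

```text
blue -1.0 -0.6 [82.5 84.5] -0.0
blue -1.0 -0.7 [82.5 84.5] -0.0
orange -1.3 1.0 [80.8 83.9] -0.5
orange -1.4 1.0 [80.8 83.9] -0.5
purple -1.1 0.4 [82.3 83.6] 0.6
purple -1.6 -0.3 [82.3 83.6] 0.6
before
blue -1.6 3.0 [82.3 83.1] 1.8
blue -1.2 3.5 [82.3 83.1] 1.8
orange -1.4 -2.5 [82.5 83.9] -0.2
orange -1.2 -2.1 [82.5 83.9] -0.2
purple -1.2 0.3 [82.2 83.4] 0.6
purple -1.6 -0.4 [82.2 83.4] 0.6
[0.45029953 0.4329335  0.24530077]
```

View pics/top3c.png

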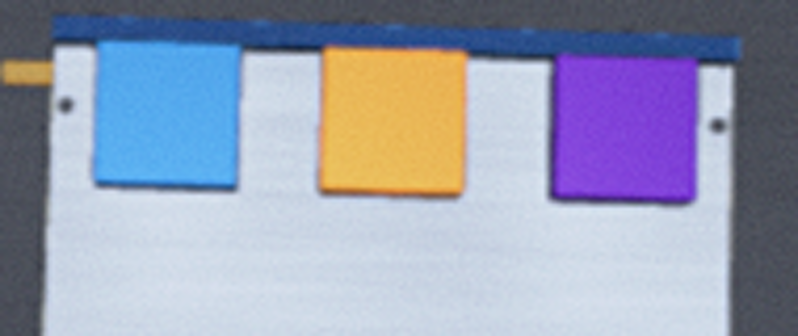

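All three tiles are home: within 1 mm along the fence, within about 0.6° of square and touching it. Now the red handle, pushed with closed fingers that turn with it.

```bash
cat >> h.py <<'E'
def pose(ax,th,r,d): # finger pose beside handle at angle th, +d = -y'/anticlockwise side
    w=np.radians(th-98.4);x=np.array([np.cos(w),np.sin(w)]);y=np.array([np.sin(w),-np.cos(w)]);return *(np.array(ax)+r*y+d*x),th-98.4
E
python3 - <<'E'
from h import *
o=ctrl.get_obs();x,y,w=pose((567.8,374.7),69,80,38);print(o['tool_pos'],to(x,y,111,w,o))
E
```

```text
[0.45029953 0.4329335  0.24530077] (array([172.5,  64.4, 134.3]), 'turn', np.float64(-2.9))
```

move_arm --motion '[[[172, 64, 40], [0, 0, -3], 1], [[172, 64, 40], [0, 0, -3], 1], [[172, 64, 40], [0, 0, -3], 1], [[172, 64, 40], [0, 0, -3], 1], [[172, 64, 40], [0, 0, -3], 1], [[172, 64, 80], [0, 0, -3], 1], [[172, 64, 115], [0, 0, -3], 1], [[172, 64, 134], [0, 0, -3], 1], [[172, 64, 134], [0, 0, -3], 1], [[172, 64, 134], [0, 0, -3], 1]]'

```text
clock: 16.47
tool_pos: [0.5621, 0.2812, 0.1124]
orientation: [179.8, 0.0, -29.5]
force: [0.6, 0.3, 1.5]
opening: 0.0004
gripper_force: 0.0
```

```bash
python3 - <<'E'
from h import *
o=ctrl.get_obs();print(o['tool_pos'],o['orientation'],o['force'])
for th,d in((69,25),(63,23),(56,23),(49,23),(42,23),(35,23),(28,23),(21,23),(14,23),(7,23),(0,23),(0,18)):
    x,y,w=pose((567.8,374.7),th,80,d);print(th,*to(x,y,111,w,o))
E
```

```text
[0.56214405 0.28117127 0.11243899] [ 1.79848971e+02  3.68499199e-02 -2.95138903e+01] [0.60553091 0.25737968 1.52529527]
69 [-16.   -4.2   1.4] turn -0.1
63 [-26.5  -2.2   1.4] turn 5.9
56 [-36.6  -1.1   1.4] turn 12.9
49 [-46.7  -1.1   1.4] turn 19.9
42 [-56.8  -2.4   1.4] turn 26.9
35 [-66.7  -4.9   1.4] turn 33.9
28 [-76.1  -8.6   1.4] turn 40.9
21 [-85.1 -13.5   1.4] turn 47.9
14 [-93.4 -19.3   1.4] turn 54.9
7 [-100.9  -26.2    1.4] turn 61.9
0 [-107.5  -33.9    1.4] turn 68.9
0 [-109.3  -38.6    1.4] turn 68.9
```

move_arm --motion '[[[-16, -4, 1], [0, 0, 0], 1], [[-26, -2, 1], [0, 0, 6], 1], [[-37, -1, 1], [0, 0, 13], 1], [[-47, -1, 1], [0, 0, 20], 1], [[-57, -2, 1], [0, 0, 27], 1], [[-67, -5, 1], [0, 0, 34], 1], [[-76, -9, 1], [0, 0, 41], 1], [[-85, -13, 1], [0, 0, 48], 1], [[-93, -19, 1], [0, 0, 55], 1], [[-101, -26, 1], [0, 0, 62], 1]]'

```text
clock: 17.3
tool_pos: [0.4878, 0.3552, 0.115]
orientation: [-179.9, 0.1, -91.8]
force: [2.2, -2.0, -0.3]
opening: 0.0007
gripper_force: 1.3
```

```bash
python3 - <<'E'
from h import *
o=ctrl.get_obs();print(o['tool_pos'],o['orientation'],o['force'])
for th,d in((0,23),(0,18)):
    x,y,w=pose((567.8,374.7),th,80,d);print(th,*to(x,y,111,w,o))
t=snap('top','top4.png');handle(t,'yellow')
try: handle(t,'red')
except Exception as e: print(e)
E
```

```text
[0.48784149 0.35520946 0.11500492] [-1.79864340e+02  1.09825036e-01 -9.18073284e+01] [ 2.23378456 -2.01980265 -0.29700596]
0 [-8.3  2.8  4. ] turn 6.6
0 [-13.3   2.2   4. ] turn 6.6
yellow cen [473.2 202.8] size [80.8 22.5] ends [[434.79998779296875, 190.0], [511.5, 215.60000610351562]]
max() iterable argument is empty
```

move_arm --motion '[[[-4, 1, 2], [0, 0, 3.5], 1], [[-8, 3, 2], [0, 0, 6.6], 1], [[-11, 3, 2], [0, 0, 6.6], 1], [[-14, 2, 2], [0, 0, 6.6], 1], [[-16, 2, 2], [0, 0, 6.6], 1], [[-18, 2, 2], [0, 0, 6.6], 1], [[-18, 2, 2], [0, 0, 6.6], 1]]'

```text
clock: 17.93
tool_pos: [0.4848, 0.3647, 0.1121]
orientation: [179.9, -0.7, -97.9]
force: [-0.6, -28.4, 18.1]
opening: 0.0004
gripper_force: 14.3
```

move_arm --motion '[[[15, 0, 0], [0, 0, 0], 1], [[30, 0, 0], [0, 0, 0], 1], [[35, 0, -30], [0, 0, 0], 1], [[45, 0, -60], [0, 0, 0], 1], [[80, 4, -60], [0, 0, -7], 1], [[115, 8, -60], [0, 0, -14], 1], [[139, 8, -60], [0, 0, -21], 1], [[139, 8, -60], [0, 0, -27], 1], [[139, 8, -60], [0, 0, -27], 1], [[139, 8, -60], [0, 0, -27], 1]]'

```text
clock: 18.77
tool_pos: [0.4586, 0.2365, 0.1714]
orientation: [-179.9, 0.1, -71.2]
force: [0.1, 0.5, 0.2]
opening: 0.0004
gripper_force: 0.0
```

```bash
python3 - <<'E'
from h import *
o=ctrl.get_obs();print(o['tool_pos'],o['orientation'],o['force'])
x,y,w=pose((545.5,227.5),27.5,80,-38);print(to(x,y,111,w,o))
for n in('side','top'):
  t=snap(n);h=blobs(t,'red',((60,150,270,310) if n=='top' else (260,110,340,180)),15)
  for k in h: print(n,cv2.minAreaRect(k),np.round(atz(t,cen(k),.111)*1000,1))
# predicted pixel of closed sleeve centre in side
print(proj(t,[.5678-.0767,.3747+.0113,.111]))
s=snap('side');print('side pred',proj(s,[.5678-.0767,.3747+.0113,.111]))
E
```

```text
[0.45863493 0.23650536 0.17138473] [-1.79852392e+02  8.90672334e-02 -7.12006491e+01] [0.05266226 0.48513344 0.19156175]
(array([-1.1,  0.9, 60.4]), 'turn', np.float64(-0.3))
side ((302.0, 128.0), (6.0, 10.0), 90.0) [518.  381.4 111. ]
[111.33812749 240.367173  ]
side pred [294.3371311  128.34073785]
```

Only part of the red handle is visible, so I'm moving aside to verify it before touching yellow.

move_arm --motion '[[[330, 110, -40], [0, 0, 0], 1], [[330, 110, -40], [0, 0, 0], 1], [[330, 110, -40], [0, 0, 0], 1], [[330, 110, -40], [0, 0, 0], 1], [[330, 110, -40], [0, 0, 0], 1], [[330, 110, -40], [0, 0, 0], 1], [[330, 110, -40], [0, 0, 0], 1], [[330, 110, -40], [0, 0, 0], 1], [[330, 110, -40], [0, 0, 0], 1], [[330, 110, -40], [0, 0, 0], 1]]'

```text
clock: 19.75
tool_pos: [0.4613, -0.1144, 0.2104]
orientation: [-180.0, -0.0, -71.3]
force: [-0.2, -0.0, -0.3]
opening: 0.0003
gripper_force: 0.0
```

```bash
python3 - <<'E'
from h import *
o=ctrl.get_obs();print(o['tool_pos'],o['orientation'])
t=snap('top');cv2.imwrite('pics/top5.png',cv2.resize(t['color'][130:290,50:280],None,fx=3,fy=3,interpolation=2))
handle(t,'yellow');m=handle(t,'red');d=np.array(m[1])-m[0];print(np.degrees(np.arctan2(d[1],d[0])))
x,y,w=pose((545.5,227.5),27.5,80,-38);print(to(x,y,171,w,o))
E
```

```text
[ 0.46133235 -0.1143588   0.21043926] [-1.79998066e+02 -2.35838367e-02 -7.13411721e+01]Traceback (most recent call last):
  File "<stdin>", line 4, in <module>
  File "h.py", line 33, in handle
    k=max(blobs(t,c,(60,150,270,310)),key=cv2.contourArea);P=np.array([atz(t,p,z)[:2] for p in k[:,0]],np.float32)*1000
ValueError: max() iterable argument is empty
```

View pics/top5.png

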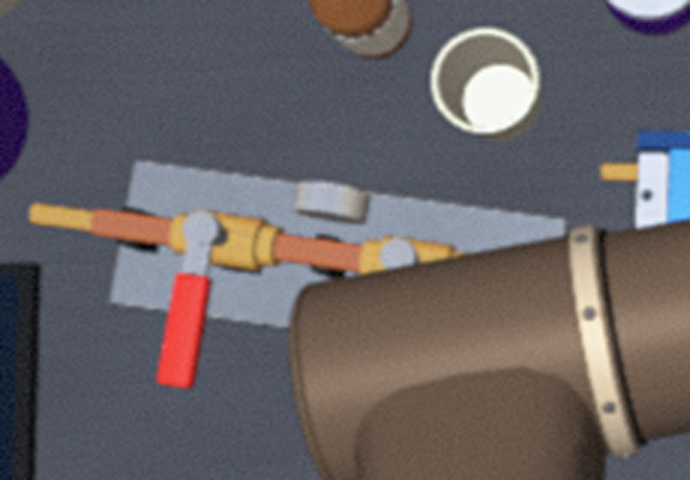

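The red handle now points square to the pipe (crop: hinge (202,228), sleeve end (176,385)). Checking its angle and planning the return to yellow.

```bash
python3 - <<'E'
from h import *
t=snap('top')
m=handle(t,'red');d=np.array(m[1])-m[0];print(np.degrees(np.arctan2(d[1],d[0])))
# base edge & pipe direction: crop px in world
q=lambda a:(a[0]/3+50,a[1]/3+130)
for n,a,b,z in(('base far edge',(135,161),(565,220),.012),('pipe',(95,222),(345,252),.06),('axes',(202,227),(398,252),.115)):
    A,B=atz(t,q(a),z),atz(t,q(b),z);v=A-B;print(n,np.degrees(np.arctan2(-v[0],v[1])))
x,y,w=pose((545.5,227.5),27.5,80,-38);print(to(x,y,171,w))
E
```

```text
red cen [492.  385.5] size [25.8 81.6] ends [[451.6000061035156, 391.3999938964844], [532.4000244140625, 379.6000061035156]]
-8.289617
base far edge -8.749340812435026
pipe -7.764310875222588
axes -8.193451275373905
(array([-332. , -108.8,   38.9]), 'turn', np.float64(-0.3))
```

move_arm --motion '[[[-332, -109, 0], [0, 0, 0], 1], [[-332, -109, 0], [0, 0, 0], 1], [[-332, -109, 0], [0, 0, 0], 1], [[-332, -109, 0], [0, 0, 0], 1], [[-332, -109, 0], [0, 0, 0], 1], [[-332, -109, 0], [0, 0, 0], 1], [[-332, -109, 0], [0, 0, 0], 1], [[-332, -109, 0], [0, 0, 0], 1], [[-332, -109, 0], [0, 0, 0], 1], [[-332, -109, 30], [0, 0, 0], 1]]'

```text
clock: 20.68
tool_pos: [0.4586, 0.245, 0.1843]
orientation: [-179.5, 0.2, -70.7]
force: [0.5, 0.8, -0.0]
opening: 0.0003
gripper_force: 0.0
```

```bash
python3 - <<'E'
from h import *
o=ctrl.get_obs();print(o['tool_pos']);x,y,w=pose((545.5,227.5),27.5,80,-38);print(to(x,y,111,w,o))
E
```

```text
[0.45863967 0.24501114 0.18433048]
(array([ 7. ,  3.7, 73.3]), 'turn', np.float64(0.2))
```

move_arm --motion '[[[2, 0, 35], [0, 0, 0], 1], [[2, 0, 60], [0, 0, 0], 1], [[2, 0, 69], [0, 0, 0], 1], [[2, 0, 69], [0, 0, 0], 1], [[2, 0, 69], [0, 0, 0], 1]]'

```text
clock: 21.1
tool_pos: [0.4573, 0.2366, 0.1117]
orientation: [180.0, -0.0, -71.0]
force: [0.5, 0.3, 0.4]
opening: 0.0002
gripper_force: 0.0
```

```bash
python3 - <<'E'
from h import *
o=ctrl.get_obs();print(o['tool_pos'],o['orientation'],o['force'])
for th,d in((27.5,-25),(34,-23),(41,-23),(48,-23),(55,-23),(62,-23),(69,-23),(76,-23),(83,-23),(90,-23)):
    x,y,w=pose((545.5,227.5),th,80,d);print(th,*to(x,y,111,w,o))
E
```

```text
[0.45727442 0.23656479 0.11170271] [ 1.79996724e+02 -3.24358645e-02 -7.10255514e+01] [0.47139186 0.33269735 0.35553351]
27.5 [12.4 -0.4  0.7] turn -0.1
34 [23.6  1.6  0.7] turn -6.6
41 [33.8  2.7  0.7] turn -13.6
48 [43.9  2.5  0.7] turn -20.6
55 [54.   1.1  0.7] turn -27.6
62 [63.8 -1.6  0.7] turn -34.6
69 [73.2 -5.4  0.7] turn -41.6
76 [ 82.1 -10.3   0.7] turn -48.6
83 [ 90.3 -16.3   0.7] turn -55.6
90 [ 97.7 -23.3   0.7] turn -62.6
```

move_arm --motion '[[[12, 0, 0], [0, 0, 0], 1], [[24, 2, 0], [0, 0, -6.6], 1], [[34, 3, 0], [0, 0, -13.6], 1], [[44, 3, 0], [0, 0, -20.6], 1], [[54, 1, 0], [0, 0, -27.6], 1], [[64, -2, 0], [0, 0, -34.6], 1], [[73, -5, 0], [0, 0, -41.6], 1], [[82, -10, 0], [0, 0, -48.6], 1], [[90, -16, 0], [0, 0, -55.6], 1], [[97, -23, 0], [0, 0, -62.6], 1]]'

```text
clock: 21.93
tool_pos: [0.5107, 0.151, 0.1132]
orientation: [-179.9, -0.0, -8.2]
force: [-29.4, 15.2, 13.2]
opening: 0.0006
gripper_force: 19.5
```

```bash
python3 - <<'E'
from h import *
o=ctrl.get_obs();print(o['tool_pos'],o['orientation'],o['force'])
for d in(-23,-13):
    x,y,w=pose((545.5,227.5),90,80,d);print(d,*to(x,y,111,w,o))
E
```

```text
[0.51069748 0.15099156 0.11320319] [-1.79900072e+02 -4.80354873e-02 -8.18170224e+00] [-29.43798349  15.15288855  13.22013633]
-23 [ 0.3 -0.8  2.2] turn 0.2
-13 [10.3 -0.7  2.2] turn 0.2
```

move_arm --motion '[[[1, 0, 0], [0, 0, 0], 1], [[1, 0, 0], [0, 0, 0], 1], [[-15, 0, 0], [0, 0, 0], 1], [[-30, 0, 0], [0, 0, 0], 1], [[-30, 0, -30], [0, 0, 0], 1], [[-30, 0, -65], [0, 0, 0], 1], [[-30, 0, -100], [0, 0, 0], 1], [[-30, 0, -135], [0, 0, 0], 1]]'

```text
clock: 22.6
tool_pos: [0.4809, 0.1554, 0.2502]
orientation: [-179.9, -0.1, -8.5]
force: [0.8, 0.2, -1.4]
opening: 0.0006
gripper_force: 0.0
```

move_arm --motion '[[[-250, -350, 0], [0, 0, 0], 1], [[-250, -350, 0], [0, 0, 0], 1], [[-250, -350, 0], [0, 0, 0], 1], [[-250, -350, 0], [0, 0, 0], 1], [[-250, -350, 0], [0, 0, 0], 1], [[-250, -350, 0], [0, 0, 0], 1], [[-250, -350, 0], [0, 0, 0], 1], [[-250, -350, 0], [0, 0, 0], 1], [[-250, -350, 0], [0, 0, 0], 1], [[-250, -350, 0], [0, 0, 0], 1]]'

```text
clock: 23.43
tool_pos: [0.2905, 0.5288, 0.2489]
orientation: [-179.8, -0.0, -8.5]
force: [0.5, -0.3, -0.4]
opening: 0.0004
gripper_force: 0.0
```

move_arm --motion '[[[-70, -110, 0], [0, 0, 0], 1], [[-70, -110, 0], [0, 0, 0], 1], [[-70, -110, 0], [0, 0, 0], 1], [[-70, -110, 0], [0, 0, 0], 1], [[-70, -110, 0], [0, 0, 0], 1]]'

```text
clock: 23.85
tool_pos: [0.2372, 0.6482, 0.247]
orientation: [-179.9, -0.0, -8.4]
force: [0.2, -0.5, -0.7]
opening: 0.0007
gripper_force: 0.0
```

```bash
python3 - <<'E'
from h import *
t=snap('top','top6.png');check(t)
for c in('red','yellow'):
    m=handle(t,c);d=np.array(m[1])-m[0];print(np.degrees(np.arctan2(d[1],d[0])))
print(ctrl.get_obs()['clock'])
E
```

```text
blue -1.0 -0.5 [82.5 84.5] -0.0
blue -1.1 -0.7 [82.5 84.5] -0.0
orange -1.3 1.0 [80.8 83.9] -0.5
orange -1.4 1.0 [80.8 83.9] -0.5
purple -1.5 -0.5 [83.1 84.2] -1.2
purple -1.6 -0.5 [83.1 84.2] -1.2
red cen [492.  385.6] size [25.5 82.8] ends [[451.1000061035156, 391.6000061035156], [533.0, 379.70001220703125]]
-8.289633
yellow cen [534.5 150.9] size [81.1 22.2] ends [[528.2999877929688, 110.80000305175781], [540.7000122070312, 191.0]]
81.22216
23.9
```

View pics/top6.png

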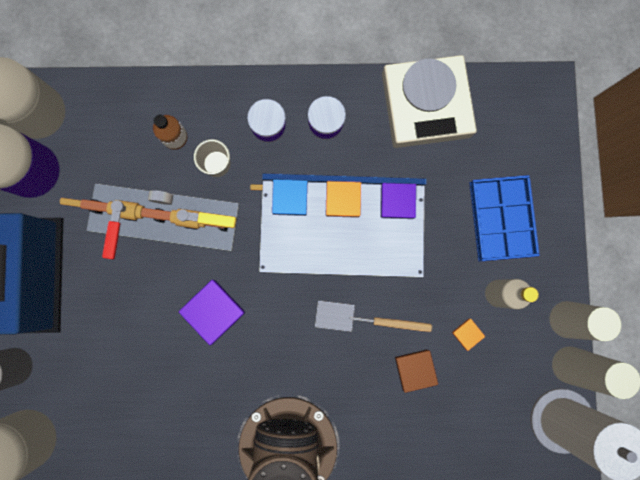

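The final view shows the three tiles in their row on the pads, red (112,240) square to the pipe and yellow (215,220) along it, 90° apart within 0.5°. Everything else is where it was, so I'm handing in.

```bash
python3 -c "
from plant import ctrl
print(ctrl.close_job())"
```

```text
the job is handed in; nothing more can be done
None
```

The job is handed in at about 24 s of the 64 s: the last camera view shows the three tiles in their row at the fence, each centred on its pad to about 1 mm, with red closed first, then yellow opened, both pushed to their stops, and nothing else seen to have moved.

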